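Pack the desk box and wedge its clamped lid on

ROBOT

A 6-joint arm with a two-finger parallel gripper is mounted at the origin on the work surface. World frame = base frame: x ahead of the robot, y to its left, z up, the work surface at z = 0. Lengths are in mm, angles in rad, forces in N, time in s.
With the tool pointing down it reaches from about 325 to 850 mm from the base axis. Payload 4.4 kg.
Tool frame: the origin (TCP) lies at the very end of the fingers, on their centre line; the grasp point (between the pads) lies 19 mm behind it; z points along the fingers, y is the line along which they close (so a half turn about z gives the same grasp; the last joint's range is limited). The gripper opens to 94 mm and grips with 3 to 60 N. Pads are 16 mm wide; open, the fingers measure 119 mm over their backs; the gripper's body (75 mm by 177 mm) begins 78 mm behind the grasp point.
Start: joints at [1.165, 0.207, 1.542, -0, 1.393, -0.15], TCP at [144.939, 556.435, 205.447] pointing down, gripper open.
Joint ranges: [-2.73, 2.73], [-0.86, 2.22], [0.23, 2.46], [-1.11, 4.25], [0.08, 2.63], [-2.82, 2.82]. Speed limits (rad/s): [2.79, 2.79, 3.14, 3.14, 3.14, 3.14].

INTERFACE

Orientations are given as a unit quaternion [x, y, z, w].
In Python, from plant import sense, camera, sign_off gives the robot as it stands.
- The arm moves only by the shell command python3 -m jog 'ROWS' [FORCE]. ROWS is text: rows parted by semicolons, each of 5 numbers parted by spaces: the opening, from 0 (shut) to 1 (fully open), then the shift along the tool's x, y, z in units of 250 mm (1.0 is 250 mm), then the turn about the tool's z in units of 60 degrees (1.0 is 60 degrees). In form: fingers x y z yaw; .... A call has 1 to 12 rows; each row is the pose to reach, as a shift and turn from the pose commanded when the call began, along the tool's axes at that moment; what a row does not reach only later rows make up. A row lasts 1/8 s, in which the tool goes at most 62.5 mm and 10.7 degrees, less where a joint would pass 70% of its speed; a pose out of reach is approached as far as the arm can. A call with a number of a shift or a turn outside -1 to 1 is refused whole. A call with a gripper value outside its range is refused whole. The fingers move at their own pace and stop on an object; FORCE is the grip in N (left out, the last holds). Time passes only in rows, so rows that repeat a pose let the fingers close. It gives the time, the measured TCP pose, the force, the opening and the grip force at its end, in the units of the state.
- sense(): the state, without advancing time (a new reading comes with each control period).
- camera(name): name is "side" or "top"; returns a dict with "frame" (420x560x3 uint8, red, green, blue), "fx", "fy", "cx", "cy" (pixels), "rvec" (rotation vector, rad) and "tvec" (3), from world to camera coordinates, as OpenCV has them. Camera axes: x right, y down, z forward; pixel columns grow to the right and rows downward; lengths in mm; the calibration is good to about 2 mm. A picture is of the moment at which its call begins. There is no depth.
- sign_off(): hands the job in; it is judged then, once.
The state is a dict: "clock": time; "joint_positions": joint angles; "qd": joint speeds; "joint_torque": joint torques, N m; "tool_pos": TCP position; "tool_rot": TCP orientation; "ft_force": force on the tool from outside, world axes, zero at the start; "ft_torque": the same for the moment, N m; "finger_gap": finger opening in mm; "finger_force": force on a finger pad.
Only numpy, scipy, OpenCV 4.12 (cv2) and the standard library are available. Lean on these libraries where they do the work, as an engineer would, in place of code of your own. Each camera call takes 0.05 s, during which the arm holds its last target. There are 200 camera calls.

TASK

The glue on the desk box's lid has set: lift the sprung clamp arm up until it stays open by itself, take the lid out of the clamp, and pack all the small office things lying on the desk between the clamp board and the box (two or three of them) into the box. Then slide the lid into its tapered way, from the box's wide end, until it wedges tight over them, and leave the empty clamp with its arm snapped down again. Leave the mug, the mouse and the plant where they stand.

Things in the scene. Friction and masses are not known exactly. Their poses are not given: they have to be found in the camera images.
- clamp_board: Plywood board 270 x 190 x 12 mm fixed to the desk, with a sprung steel clamp arm. Origin at desk level, under the middle of the clamped lid (within 6 mm); z up; +x points to the arm's hinge; the board spans x -123 to 147 mm, its top is at z = 12 mm.
- clamp_arm (a joint): Angle of the clamp arm (rad), growing as its bar end rises: 0 = fully down on the empty board, about 0.13 = down on the lid, 1.5 = fully up at its stop. An over-centre spring drives it down below 1.0 (the hold-open point) and up to the stop above 1.0; moving it takes at most about 8 N at the bar.
- clamp_bar (a point): Centre of the clamp arm's handle bar: round steel, 12 mm thick, along the board's y, 84 mm clear between the arm's two side rails, 175 mm from the hinge axis. At joint 0 it lies straight in -x of the hinge, 48 mm above the desk. The arm's other crosspiece, the rubber-faced presser, is 58 mm from the hinge.
- clamp_hinge (a point): Centre of the clamp arm's hinge axis, along the board's y, at x = 118 mm, z = 48 mm of the board, between two posts that reach 62 mm above the desk.
- pen_box: Open wooden box fixed to the desk, tapering in plan, 188 mm long (x -92 to 96 mm). Origin at desk level; z up; the wide mouth end faces -x, the narrow closed end +x. Front (-x) wall and 14 mm wide side ledges, on which the lid slides, end at z = 50 mm; tapered side ways (5 degrees a side) rise above the ledges to z = 62 mm. The far end wall is 67 mm high.
- box_floor (a point): Middle of the box's inner floor, 6 mm above the desk. Inside, the box spans x -84 to 86 mm of the box; its half width is 66 mm at x = -84, shrinking evenly to 51 mm at x = 86.
- lip_start (a point): Where the overhanging lips begin, x = 30 mm of the box: from here to the far end lips overhang the ways by 6 mm on each side, at z = 62 to 67 mm, leaving a 12 mm high slot for the 8 mm lid. Nearer the mouth the way is open above, so the lid can be set on the ledges there (its narrow end short of this point) and slid in +x under the lips.
- lid_home (a point): Where the lid's origin is when the lid is wedged tight: on the box's middle line, x = -4 mm, z = 50 mm of the box. The lid's x then points along the box's x. A push of about 15 N on the lid's ridge wedges it.
- box_lid: Wooden lid, a flat trapezium 172 mm long (x), 8 mm thick, 160 mm wide at its -x end and 130 mm at its +x end, which enters the box first. On top, centred, a grip ridge 60 mm long (x), 22 mm wide (y), from 8 to 34 mm above the underside. Origin at the centre of the underside; z up. 0.15 to 0.3 kg. It starts under the clamp with its x along the board's x (within 0.07 rad).
- stapler: Mini stapler 86 x 26 x 30 mm (x, y, z), black, origin at the centre of its underside. May be absent.
- hub: Aluminium connector hub bar 88 x 30 x 20 mm (x, y, z), origin at the centre of its underside. May be absent.
- stamp: Hand stamp, base 76 x 28 x 20 mm (x, y, z) with a wooden grip 50 x 16 mm on it up to 33 mm; origin at the centre of its underside. May be absent.
- mug: White mug, 80 mm across, 90 mm high; bystander. Origin at the centre of its underside.
- mouse: Black computer mouse, 105 x 60 x 32 mm; bystander. Origin at the centre of its underside.
- succulent: Small plant in a white pot, 72 mm across; bystander. Origin at the centre of its underside.
Mind the look-alikes: they are no part of the job. Leave any blue look-alike of the stapler alone.

How it is judged (in metres and radians):
On the way, in this order (a step that is already met when the one before it is completed fails the run):
1. the clamp arm is lifted past its hold-open point, with the lid still lying on the board (value of joint clamp_arm above 1.3 rad and horizontal distance between box_lid and clamp_board below 0.05 m and height (world z) of box_lid below 0.03 m), for 0.2 s.
2. the lid is taken away from the clamp board (horizontal distance between box_lid and clamp_board above 0.18 m), for 0.1 s.
3. the lid is wedged home on the box with every office thing inside (x of box_lid in the frame of pen_box between -0.007 and 0.004 m and y of box_lid in the frame of pen_box between -0.006 and 0.006 m and z of box_lid in the frame of pen_box between 0.046 and 0.055 m and angle between the z axis of box_lid and the z axis of pen_box, either way round below 0.05 rad and angle between the x axis of box_lid and the x axis of pen_box, either way round below 0.05 rad and x of stapler in the frame of pen_box between -0.086 and 0.088 m and y of stapler in the frame of pen_box between -0.07 and 0.07 m and z of stapler in the frame of pen_box between 0 and 0.042 m and x of hub in the frame of pen_box between -0.086 and 0.088 m and y of hub in the frame of pen_box between -0.07 and 0.07 m and z of hub in the frame of pen_box between 0 and 0.042 m and x of stamp in the frame of pen_box between -0.086 and 0.088 m and y of stamp in the frame of pen_box between -0.07 and 0.07 m and z of stamp in the frame of pen_box between 0 and 0.042 m), for 0.2 s.
At the end, for the whole second after the job is handed in: Every office thing present lies inside the box below the lid; the lid is wedged in its way, flat and straight (within 3 mm short of the tight position along the way, 0.05 rad), the clamp arm is fully down (under 0.05 rad) on the empty board, all at rest and released (all of step 3 and linear speed of each of stapler, hub, stamp, box_lid below 0.02 m/s and value of joint clamp_arm below 0.05 rad); the robot touches nothing.
It fails at once if the mug is moved by more than 30 mm (distance of mug from where it was at the start of the episode above 0.03 m).
It fails at once if the mouse is moved by more than 30 mm (distance of mouse from where it was at the start of the episode above 0.03 m).
It fails at once if the succulent is moved by more than 30 mm (distance of succulent from where it was at the start of the episode above 0.03 m).
Of stapler, hub, stamp only 2 to 3 are there at a start; the rules pass over those that are not, and their reading is None.
At some moment in a run one of stapler, hub, stamp may be knocked a few centimetres aside while the robot is not near it.
It also fails if it takes over 200 s, if anything falls off the work surface, if the arm or the gripper's body presses on something with over 40 N, if the wrist force passes 120 N, or if a joint passes its speed limit or range.

## Working session

There is one attempt and no reset: what is moved stays moved. The work goes in short steps, Python scripts to look and compute and a shell command to move; the robot and the scene stay as the last step left them, time stands still between calls to the robot, and variables do not carry over. Pictures are saved under pics/ and viewed, at most 14 in all, crops included, and the job is handed in when it is done.

```bash
mkdir -p pics; ls; cat > h.py <<'E'
import numpy as np, cv2, json
from scipy.spatial.transform import Rotation as R
from scipy.optimize import least_squares
from plant import sense, camera, sign_off
def shot(name, fn):
    c=camera(name); cv2.imwrite(f'pics/{fn}.png',cv2.cvtColor(c['frame'],cv2.COLOR_RGB2BGR))
    np.savez(f'pics/{fn}.npz',K=np.array([[c['fx'],0,c['cx']],[0,c['fy'],c['cy']],[0,0,1]],float),r=np.array(c['rvec'],float),t=np.array(c['tvec'],float)); return c
def cal(fn):
    d=np.load(f'pics/{fn}.npz'); return d['K'],d['r'].ravel(),d['t'].ravel()
def ray(fn,uv):
    K,r,t=cal(fn); Rm=R.from_rotvec(r).as_matrix(); d=Rm.T@np.linalg.solve(K,[uv[0],uv[1],1.]); return -Rm.T@t,d/np.linalg.norm(d)
def onz(fn,uv,z):
    o,d=ray(fn,uv); return o+d*(z-o[2])/d[2]
def tri(a,ua,b,ub):
    o1,d1=ray(a,ua);o2,d2=ray(b,ub); s=np.linalg.lstsq(np.c_[d1,-d2],o2-o1,rcond=None)[0]
    p,q=o1+s[0]*d1,o2+s[1]*d2; return (p+q)/2,np.linalg.norm(p-q)
def proj(fn,P):
    K,r,t=cal(fn); return cv2.projectPoints(np.atleast_2d(np.array(P,float)),r,t,K,None)[0][:,0]
def crop(fn,x0,y0,x1,y1,out,s=None):
    im=cv2.imread(f'pics/{fn}.png')[y0:y1,x0:x1]; s=s or min(800/(x1-x0),600/(y1-y0)); cv2.imwrite(f'pics/{out}.png',cv2.resize(im,None,fx=s,fy=s,interpolation=cv2.INTER_CUBIC)); print(out,'scale',s)
def st():
    s=sense(); print(s['clock'],np.round(s['tool_pos'],1),np.round(R.from_quat(s['tool_rot']).as_matrix(),3).tolist(),np.round(s['ft_force'],1),s['finger_gap'],s['finger_force'])
E
python3 -c "
from h import *
shot('side','s0');shot('top','t0');st();print(cal('s0'),cal('t0'))"
```

```text
pics
0.1 [144.7 555.8 204.4] [[-0.968, 0.252, -0.001], [0.252, 0.968, -0.002], [0.0, -0.002, -1.0]] [ 0.3 -0.1  0.6] 94.44955944798456 0.0
(array([[535.24347818,   0.        , 274.16377571],
       [  0.        , 535.24347818, 209.3058129 ],
       [  0.        ,   0.        ,   1.        ]]), array([ 2.4253957 , -0.45142729,  0.17207074]), array([-481.54786096,  294.90460487, 1276.47852035])) (array([[436.3756888 ,   0.        , 282.33393238],
       [  0.        , 436.3756888 , 205.22131982],
       [  0.        ,   0.        ,   1.        ]]), array([ 2.16302962, -2.18939639,  0.0524068 ]), array([ 125.91150791,  567.93496232, 1046.67848807]))
```

View pics/t0.png

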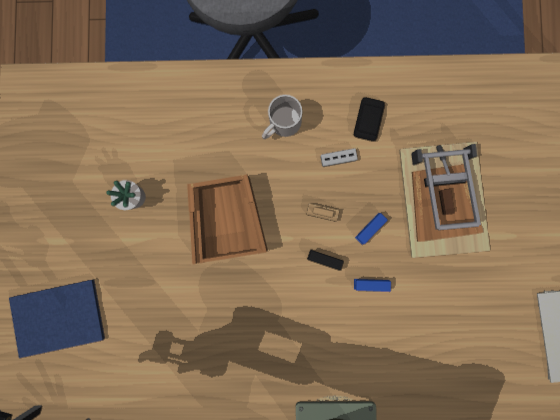

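View pics/s0.png

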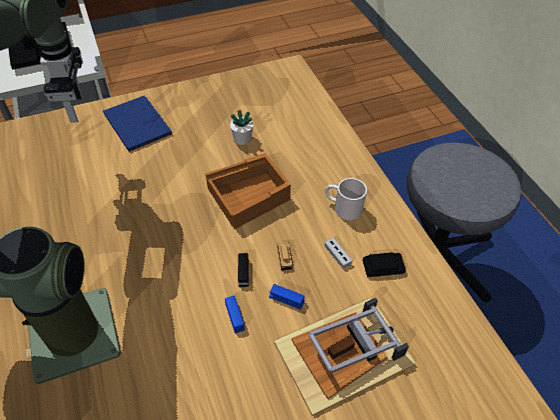

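The top view shows three office things: the hub at (339,157), the wooden stamp at (323,212) and the black stapler at (326,260). Two blue look-alikes at (372,228) and (373,286) are to be left. The box is at (226,220), the clamp at (447,200), the mug at (285,115), the mouse at (369,119) and the plant at (125,195). I'll enlarge both views.

```bash
python3 -c "
from h import *
crop('t0',180,90,500,300,'t0c',2.5);crop('s0',200,150,420,415,'s0c',2.26)"
```

```text
t0c scale 2.5
s0c scale 2.26
```

View pics/t0c.png

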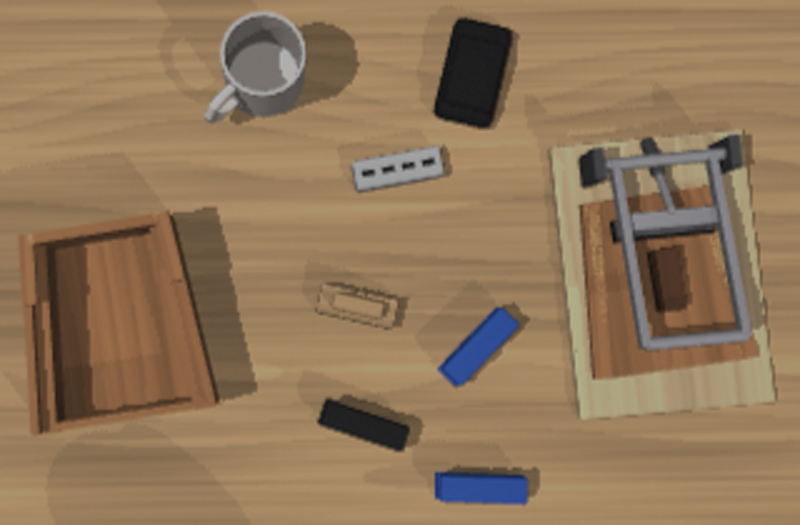

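View pics/s0c.png

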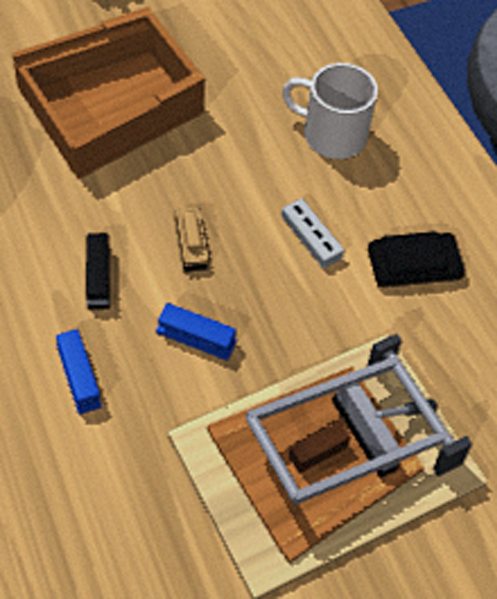

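```bash
cat > fit.py <<'E'
from h import *
T=lambda c:(180+c[0]/2.5,90+c[1]/2.5); S=lambda c:(200+c[0]/2.26,150+c[1]/2.26)
for f in('t0','s0'): print(f,ray(f,(0,0))[0].round(0))
def place(p,L):
    L=np.array(L,float); c,s=np.cos(p[2]),np.sin(p[2]); return np.c_[p[0]+c*L[:,0]-s*L[:,1],p[1]+s*L[:,0]+c*L[:,1],L[:,2]]
hw=lambda x:80-(x+90)*np.tan(np.radians(5))
def boxm(w):
    return [[x,s*(hw(x)+w),z] for x,z in((-92,62),(96,67)) for s in(1,-1)]
def fit(name,ms,obs,x0):
    # ms(params)->list local pts ; obs: list of (view,idx,uv)
    def res(p):
        W=place(p,ms(p)); return np.concatenate([proj(v,W[i])[0]-uv for v,i,uv in obs])
    r=least_squares(res,x0,loss='soft_l1'); print(name,r.x.round(4),'res',np.abs(r.fun).reshape(-1,2).max(1).round(1)); return r.x
if __name__=='__main__':
    box=fit('box',lambda p:boxm(p[3]),[('t0',0,T((35,432))),('t0',1,T((215,402))),('t0',2,T((20,235))),('t0',3,T((170,212))),
      ('s0',0,S((15,55))),('s0',1,S((82,152))),('s0',2,S((150,10))),('s0',3,S((205,83)))],[450,270,0.1,6])
    B=[[x,y,12] for x in(-123,147) for y in(95,-95)]
    bd=fit('board',lambda p:B,[('t0',0,T((580,418))),('t0',1,T((776,402))),('t0',2,T((551,149))),('t0',3,T((742,130))),
      ('s0',0,S((170,432))),('s0',1,S((255,597))),('s0',2,S((390,335))),('s0',3,S((487,487)))],[450,-250,0.1])
    Lm=[[-86,80,20],[-86,-80,20],[86,65,20],[30,11,46],[30,-11,46],[-30,-11,46],[-30,11,46]]
    lid=fit('lid',lambda p:Lm,[('t0',0,T((595,378))),('t0',1,T((757,355))),('t0',2,T((583,203))),('t0',3,T((648,248))),('t0',4,T((685,245))),('t0',5,T((690,305))),('t0',6,T((655,312))),
      ('s0',0,S((208,428))),('s0',1,S((292,558)))],[450,-250,0.1])
    def o(n,l,w,h,t,s): 
        M=[[a*l/2,b*w/2,h] for a,b in((1,1),(1,-1),(-1,-1),(-1,1))]
        # h free check
        f=fit(n,lambda p:[[m[0],m[1],p[3]] for m in M],t+s,[450,0,A[n],h]); return f
    A=dict(hub=np.pi/2+.17,stapler=np.pi/2-.3,stamp=np.pi/2-.2)
    # local +x ~ world +y(image left), +y ~ world -x(image down)
    o('hub',88,30,20,[('t0',0,T((358,191))),('t0',1,T((352,163))),('t0',2,T((442,147))),('t0',3,T((447,175)))],[('s0',0,S((283,208))),('s0',1,S((300,200))),('s0',2,S((344,250))),('s0',3,S((330,262)))])
    o('stapler',86,26,30,[('t0',0,T((318,424))),('t0',1,T((325,400))),('t0',2,T((410,428))),('t0',3,T((402,450)))],[('s0',0,S((88,233))),('s0',1,S((108,233))),('s0',2,S((109,299))),('s0',3,S((88,299)))])
E
python3 fit.py
```

```text
t0 [ 496.   97. 1086.]
s0 [ 230. -708. 1181.]
box [5.374303e+02 2.532500e+02 1.509000e-01 7.294700e+00] res [0.3 2.  1.  1.7 1.2 2.7 1.2 1.9]
board [ 5.686856e+02 -2.813431e+02  7.140000e-02] res [0.3 0.3 1.7 1.2 1.6 1.4 0.8 1.7]
lid [ 5.735485e+02 -2.758374e+02  1.366000e-01] res [0.2 1.  1.  2.6 3.  0.6 4.2 1.1 1.3]
hub [686.6471 -24.4458 139.9754  18.2231] res [0.4 0.7 0.9 0.3 1.7 0.9 0.5 3.1]
stapler [436.3556  15.836    1.2489  22.0014] res [0.4 1.1 1.3 0.2 1.4 0.3 0.6 1.2]
```

```bash
cat > mos.py <<'E'
from fit import *
def draw(fn,W,edges,x0,y0,x1,y1,s,ow,oh):
    im=cv2.imread(f'pics/{fn}.png')[y0:y1,x0:x1]; im=cv2.resize(im,None,fx=s,fy=s,interpolation=cv2.INTER_CUBIC)
    for P,es in W:
        u=((proj(fn,P)+.5-[x0,y0])*s-.5)
        for a,b in es: cv2.line(im,tuple(int(q) for q in u[a].round()),tuple(int(q) for q in u[b].round()),(0,255,255),1,cv2.LINE_AA)
    out=np.zeros((oh,ow,3),np.uint8); h,w=min(oh,im.shape[0]),min(ow,im.shape[1]); out[:h,:w]=im[:h,:w]
    for k in range(0,max(x1-x0,y1-y0),10):
        cv2.putText(out,str(x0+k),(int(k*s),8),0,.3,(255,255,255),1); cv2.putText(out,str(y0+k),(0,int(k*s)+4),0,.3,(255,255,255),1)
    return out
Q=[(0,1),(1,3),(3,2),(2,0)]
E
python3 - <<'E'
from mos import *
b=[537.4,253.3,.151]; W=[(place(b,boxm(7.3)),Q),(place(b,[[x,s*h,6] for x,h in((-84,66),(86,51)) for s in(1,-1)]),Q)]
bd=[568.7,-281.3,.0714]; W2=[(place(bd,[[x,y,12] for x in(-123,147) for y in(95,-95)]),Q)]
ld=[573.5,-275.8,.1366]; W2+=[(place(ld,[[-86,80,20],[-86,-80,20],[86,65,20],[86,-65,20],]),Q),(place(ld,[[x,y,46] for x in (-30,30) for y in (11,-11)]),Q)]
W2+=[(place(bd,[[-55.5,42,70.7],[-55.5,-42,70.7]]),[(0,1)])]
m=np.hstack([draw('t0',W,Q,184,172,270,266,4.65,400,440),draw('s0',W,Q,204,150,296,232,4.3,400,440)]);cv2.imwrite('pics/m1.png',m)
m=np.hstack([draw('t0',W2,Q,398,138,492,262,4.2,400,540),draw('s0',W2,Q,272,296,418,418,2.74,400,540)]);cv2.imwrite('pics/m2.png',m)
E
```

```text
t0 [ 496.   97. 1086.]
s0 [ 230. -708. 1181.]
```

View pics/m1.png

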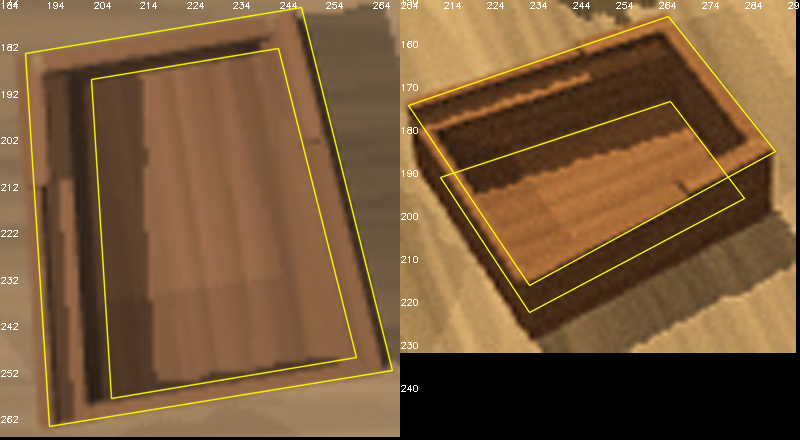

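View pics/m2.png

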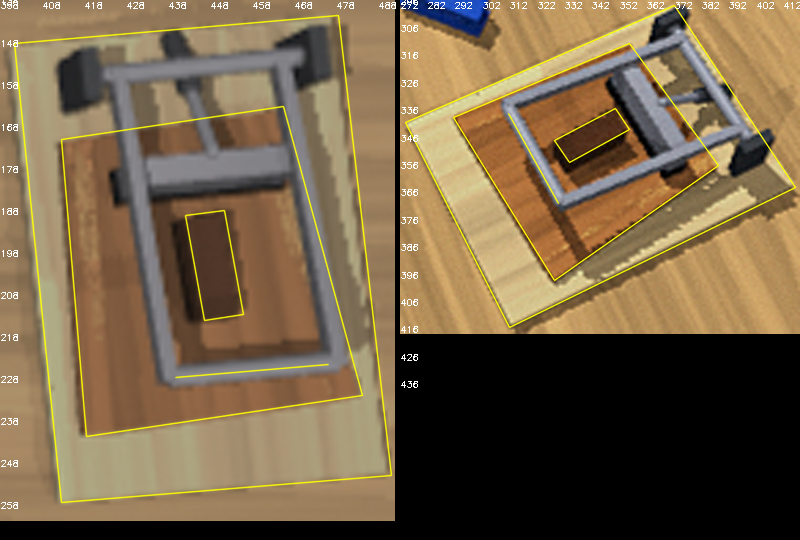

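Both overlays fit to within a few mm: box near corners at about (192,263) and (266,251) px in the top view, and bar ends at (438,227) and (477,224) px. I'll refit the box and work out the move to the bar.

```bash
cat >> h.py <<'E'
def to(P,yh):
    """rows units from present pose to TCP P with tool-y heading yh (rad, mod pi)"""
    s=sense(); M=R.from_quat(s['tool_rot']).as_matrix(); d=M.T@(np.array(P,float)-s['tool_pos'])/250
    h=np.arctan2(M[1,1],M[0,1]); t=(h-yh+np.pi/2)%np.pi-np.pi/2
    print('shift',d.round(3),'turn',round(np.degrees(t)/60,3),'or',round((np.degrees(t)-np.sign(t)*180)/60,3),'rows',round(max(np.linalg.norm(d)*4,abs(np.degrees(t))/10.7),1))
E
python3 - <<'E'
from fit import *
T2=lambda a,b:(184+a/4.65,172+b/4.65); S2=lambda a,b:(204+(a-400)/4.3,150+b/4.3)
fit('box',lambda p:boxm(p[3]),[('t0',0,T2(40,428)),('t0',1,T2(381,366)),('t0',2,T2(27,53)),('t0',3,T2(295,13)),('s0',0,S2(411,107)),('s0',1,S2(528,287)),('s0',2,S2(668,18)),('s0',3,S2(769,154))],[537,253,.15,6])
bd=[568.7,-281.3,.0714]
bar=place(bd,[[-55.5,0,70.7],[118,0,48]]);print(bar)
# height check of bar: triangulate its ends
T3=lambda a,b:(398+a/4.2,138+b/4.2); S3=lambda a,b:(272+(a-400)/2.74,296+b/2.74)
print(tri('t0',T3(170,376),'s0',S3(510,106)),tri('t0',T3(337,363),'s0',S3(560,201)))
to([bar[0,0],bar[0,1],200],.0714)
E
```

```text
t0 [ 496.   97. 1086.]
s0 [ 230. -708. 1181.]
box [5.362496e+02 2.535119e+02 1.446000e-01 5.714300e+00] res [1.9 1.2 0.3 0.9 1.3 1.2 0.5 1.1]
[[ 513.3414083  -285.25933391   70.7       ]
 [ 686.39934812 -272.88195673   48.        ]]
(array([ 511.52597058, -240.71762344,   75.20708371]), np.float64(3.796721527460206)) (array([ 516.15386712, -329.77528164,   78.07858924]), np.float64(0.9756703057906553))
shift [-2.275 -2.884  0.023] turn 1.188 or -1.812 rows 14.7
```

```bash
for i in 1; do python3 -m jog '1 -0.76 -0.96 0.0 0.6; 1 -0.76 -0.96 0.0 0.6; 1 -0.76 -0.96 0.0 0.6; 1 -0.76 -0.96 0.0 0.6; 1 -0.76 -0.96 0.0 0.6; 1 -0.76 -0.96 0.0 0.6; 1 -0.76 -0.96 0.0 0.6; 1 -0.76 -0.96 0.0 0.6'; done; python3 -c "
from h import *
st();to([513.3,-285.3,200],.0714)"
```

```text
clock: 1.1
tool_pos: [267.7, 277.3, 205.3]
tool_rot: [0.426, 0.905, -0.0, -0.0]
ft_force: [-0.1, 0.3, 0.6]
finger_gap: 94.4
finger_force: 0.0
1.1 [267.7 277.3 205.3] [[-0.637, 0.771, -0.001], [0.771, 0.637, 0.0], [0.0, -0.0, -1.0]] [-0.1  0.3  0.6] 94.42931342301848 0.0
shift [-2.361 -0.675  0.02 ] turn 0.591 or -2.409 rows 9.8
```

```bash
python3 -m jog '1 -0.95 -0.27 0 0.3; 1 -0.95 -0.27 0 0.59; 1 -0.95 -0.27 0 0.59; 1 -0.95 -0.27 0 0.59; 1 -0.95 -0.27 0 0.59; 1 -0.95 -0.27 0 0.59; 1 -0.95 -0.27 0 0.59; 1 -0.95 -0.27 0 0.59'; python3 -c "
from h import *
st();to([513.3,-285.3,200],.0714)"
```

```text
clock: 2.1
tool_pos: [366.5, 51.5, 205.4]
tool_rot: [0.681, 0.733, 0.0, -0.0]
ft_force: [-0.3, -0.6, -0.6]
finger_gap: 93.9
finger_force: 0.0
2.1 [366.5  51.5 205.4] [[-0.074, 0.997, -0.0], [0.997, 0.074, 0.0], [0.0, -0.0, -1.0]] [-0.3 -0.6 -0.6] 93.86170139047876 0.0
shift [-1.387  0.487  0.021] turn 0.002 or -2.998 rows 5.9
```

```bash
python3 -m jog '1 -0.7 0.24 0 0; 1 -0.7 0.24 0 0; 1 -0.7 0.24 0 0; 1 -0.7 0.24 0 0; 1 -0.7 0.24 0 0' >/dev/null; python3 -m jog '1 -0.687 0.247 0.02 0;1 -0.687 0.247 0.02 0;1 -0.687 0.247 0.02 0;1 -0.687 0.247 0.02 0;1 -0.687 0.247 0.02 0'; python3 -c "
from h import *
st();to([513.3,-285.3,62],.0714)
shot('top','t1')
import sys
crop('t1',390,120,500,270,'t1c',4)"
```

```text
clock: 3.35
tool_pos: [512.3, -285.0, 200.2]
tool_rot: [0.681, 0.732, 0.0, -0.001]
ft_force: [0.4, -0.1, -0.7]
finger_gap: 93.9
finger_force: 0.0
3.35 [ 512.3 -285.   200.2] [[-0.072, 0.997, -0.001], [0.997, 0.072, 0.002], [0.002, -0.001, -1.0]] [ 0.4 -0.1 -0.7] 93.89980244879175 0.0
shift [-0.002  0.004  0.553] turn 0.001 or -2.999 rows 2.2
t1c scale 4
```

View pics/t1c.png

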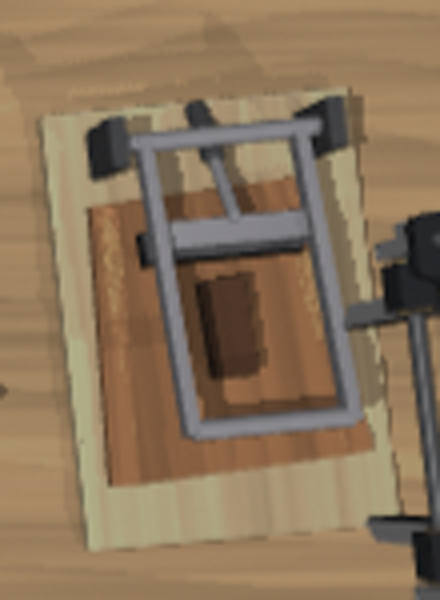

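The gripper is over the bar: the fingertips show at about crop (350,315) and (385,525), and their midpoint matches once I allow for the parallax of their 200 mm height. Now I'll descend and grip.

```bash
python3 -m jog '1 0 0 0.2 0;1 0 0 0.4 0;1 0 0 0.555 0;1 0 0 0.555 0;0 0 0 0.555 0;0 0 0 0.555 0;0 0 0 0.555 0;0 0 0 0.555 0;0 0 0 0.555 0;0 0 0 0.555 0;0 0 0 0.555 0' 12; python3 - <<'E'
from h import *
st()
p0=np.array(sense()['tool_pos']); th=np.linspace(.13,1.47,12)[1:]; a=.13
for t in th:
    dx=-175*(np.cos(t)-np.cos(a)); dz=175*(np.sin(t)-np.sin(a)); print(round(t,2),'y',round(dx/250,3),'z',round(-dz/250,3))
E
```

```text
clock: 4.78
tool_pos: [512.5, -287.5, 61.5]
tool_rot: [0.682, 0.731, -0.0, -0.0]
ft_force: [-0.3, 0.4, 0.5]
finger_gap: 27.3
finger_force: 0.0
4.775 [ 512.5 -287.5   61.5] [[-0.07, 0.998, -0.0], [0.998, 0.07, 0.0], [0.0, -0.0, -1.0]] [-0.3  0.4  0.5] 27.268843460988315 0.0
0.25 y 0.016 z -0.084
0.37 y 0.042 z -0.165
0.5 y 0.078 z -0.242
0.62 y 0.123 z -0.314
0.74 y 0.177 z -0.381
0.86 y 0.238 z -0.44
0.98 y 0.306 z -0.492
1.1 y 0.379 z -0.535
1.23 y 0.458 z -0.568
1.35 y 0.54 z -0.592
1.47 y 0.624 z -0.606
```

```bash
python3 -m jog '0 0 0 0 0;0 0 0 0 0;0 0 0 0 0;0 0 0 0 0' 12
```

```text
clock: 5.28
tool_pos: [514.7, -287.3, 61.9]
tool_rot: [0.682, 0.731, 0.001, 0.002]
ft_force: [5.1, 0.3, -2.8]
finger_gap: 11.8
finger_force: 12.0
```

```bash
python3 -m jog '0 0 0.007 -0.04 0;0 0 0.016 -0.084 0;0 0 0.028 -0.125 0;0 0 0.042 -0.165 0;0 0 0.059 -0.204 0;0 0 0.078 -0.242 0;0 0 0.1 -0.279 0;0 0 0.123 -0.314 0;0 0 0.15 -0.349 0;0 0 0.177 -0.381 0;0 0 0.177 -0.381 0' 12
```

```text
clock: 6.65
tool_pos: [558.1, -283.8, 156.0]
tool_rot: [0.682, 0.732, 0.001, 0.0]
ft_force: [4.6, -0.9, -7.7]
finger_gap: 11.8
finger_force: 12.0
```

```bash
python3 -m jog '0 0 0.03 -0.03 0;0 0 0.061 -0.059 0;0 0 0.095 -0.086 0;0 0 0.129 -0.111 0;0 0 0.165 -0.134 0;0 0 0.202 -0.154 0;0 0 0.24 -0.171 0;0 0 0.281 -0.187 0;0 0 0.322 -0.2 0;0 0 0.363 -0.211 0;0 0 0.41 -0.219 0;0 0 0.41 -0.219 0' 12; python3 -c "
from h import *
p=sense()['tool_pos']; print((p[2]+9-48)/175)"
```

```text
clock: 8.15
tool_pos: [661.1, -277.4, 213.2]
tool_rot: [0.682, 0.732, 0.001, 0.002]
ft_force: [0.5, 4.1, 3.7]
finger_gap: 11.7
finger_force: 12.0
0.9954821821348326
```

```bash
python3 -m jog '0.6 0 0 0 0;0.6 0 0 0 0;0.6 0 0 0 0;0.6 0 0 0 0;0.6 0 0 0 0;0.6 0 0 0 0;0.6 0 0 -0.1 0;0.6 0 0 -0.2 0;0.6 0 0 -0.2 0' && python3 -m jog '0.6 0.2 -0.8 0.0 0;0.6 0.2 -0.8 0.0 0;0.6 0.2 -0.8 0.0 0;0.6 0.2 -0.8 0.0 0;0.6 0.2 -0.8 0.0 0'; python3 - <<'E'
from h import *
shot('top','t2');shot('side','s2');st()
crop('t2',180,90,500,300,'a',2.0);crop('s2',200,150,420,415,'b',2.0)
a,b=cv2.imread('pics/a.png'),cv2.imread('pics/b.png')
# mosaic within 800x600
a=cv2.imread('pics/t2.png')[130:280,290:500];b=cv2.imread('pics/s2.png')[225:415,220:420]
a=cv2.resize(a,None,fx=2.0,fy=2.0,interpolation=2);b=cv2.resize(b,None,fx=1.9,fy=1.9,interpolation=2)
o=np.zeros((600,800,3),np.uint8);o[:a.shape[0],:a.shape[1]]=a;o[:b.shape[0],420:420+b.shape[1]]=b;cv2.imwrite('pics/m3.png',o)
E
```

```text
clock: 9.28
tool_pos: [660.1, -278.0, 264.6]
tool_rot: [0.682, 0.731, 0.0, 0.003]
ft_force: [0.2, -0.1, 0.2]
finger_gap: 56.6
finger_force: 0.0
clock: 9.9
tool_pos: [454.4, -240.7, 260.7]
tool_rot: [0.682, 0.731, -0.0, -0.001]
ft_force: [-0.3, -0.6, 0.0]
finger_gap: 56.5
finger_force: 0.0
10.0 [ 456.3 -241.4  261.2] [[-0.07, 0.998, 0.0], [0.998, 0.07, 0.0], [0.0, 0.0, -1.0]] [ 0.4 -0.9  0.4] 56.1654423868839 0.0
a scale 2.0
b scale 2.0
```

View pics/m3.png

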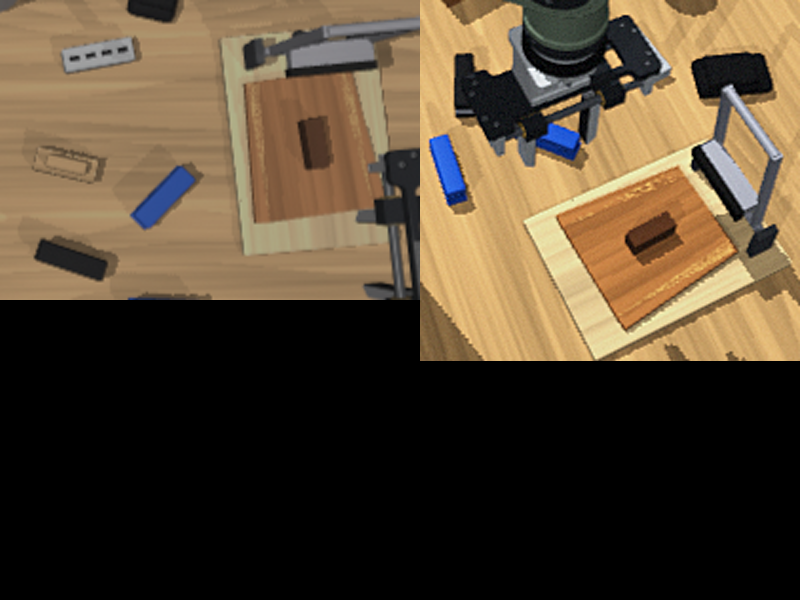

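The clamp arm now stands upright by itself (rails at about (755,150) in the mosaic) and the lid still lies on the board. Black stapler at (72,259), blue look-alikes at (164,198) and (448,170): the black one fits the description. I'll fit the stamp and fetch the stapler first.

```bash
python3 - <<'E'
from fit import *
T4=lambda a,b:(290+a/2,130+b/2)
def o(n,l,w,t,s,a,h):
    M=[[p*l/2,q*w/2,h] for p,q in((1,1),(1,-1),(-1,-1),(-1,1))]
    return fit(n,lambda p:[[m[0],m[1],p[3]] for m in M],[('t2',i,T4(*u)) for i,u in enumerate(t)]+[('s0',i,S(u)) for i,u in enumerate(s)],[450,0,a,h])
o('stamp',76,28,[(33,170),(36,145),(102,158),(98,183)],[(177,214),(199,208),(208,261),(184,266)],1.37,20)
o('stapler',86,26,[(34,260),(41,239),(109,260),(104,280)],[(88,233),(108,233),(109,299),(88,299)],1.25,30)
o('hub',88,30,[(65,73),(61,51),(133,38),(137,59)],[(283,208),(300,200),(344,250),(330,262)],1.745,20)
to([436.4,15.8,120],-.322)
E
```

```text
t0 [ 496.   97. 1086.]
s0 [ 230. -708. 1181.]
stamp [552.5823  17.3638   7.6302  16.8216] res [1.1 1.9 0.6 1.  1.2 0.6 0.7 0.3]
stapler [436.502   14.7851   1.2593  23.5818] res [0.6 0.5 0.3 0.3 1.4 0.3 0.7 0.8]
hub [687.1125 -23.7005 -79.9298  16.9654] res [0.8 1.  1.3 0.1 1.8 0.8 0.4 3. ]
shift [ 1.032 -0.008  0.565] turn 0.374 or -2.626 rows 4.7
```

```bash
python3 -m jog '0.6 0.95 0 0.2 0.37;0.6 0.95 0 0.4 0.37;0.6 0.95 0 0.56 0.37;0.6 0.95 0 0.56 0.37;0.6 0.95 0 0.56 0.37;0.6 0.95 0 0.56 0.37;0.6 0.95 0 0.56 0.37'; python3 -c "
from h import *
to([436.4,15.2,5],-.318)"
```

```text
clock: 10.88
tool_pos: [441.0, -5.0, 122.4]
tool_rot: [0.81, 0.587, 0.0, 0.001]
ft_force: [-0.8, -0.1, 0.9]
finger_gap: 56.6
finger_force: 0.0
shift [ 0.071 -0.043  0.469] turn 0.001 or -2.999 rows 1.9
```

```bash
python3 -m jog '0.6 0.07 -0.043 0.0 0;0.6 0.07 -0.043 0.2 0;0.6 0.07 -0.043 0.4 0;0.6 0.07 -0.043 0.469 0;0.6 0.07 -0.043 0.469 0;0.1 0.07 -0.043 0.469 0;0.1 0.07 -0.043 0.469 0;0.1 0.07 -0.043 0.469 0;0.1 0.07 -0.043 0.469 0;0.1 0.07 -0.043 0.469 0;0.1 0.07 -0.043 0.469 0' 20; python3 -c "
from h import *
st()
from fit import *
b=[536.3,253.5,.1446]
for x in(-48,0,50): print(place(b,[[x,0,8]]))"
```

```text
clock: 12.25
tool_pos: [435.3, 15.5, 5.2]
tool_rot: [0.81, 0.586, 0.0, 0.0]
ft_force: [-1.7, -0.1, 6.0]
finger_gap: 25.8
finger_force: 20.0
12.25 [435.3  15.5   5.2] [[0.312, 0.95, 0.001], [0.95, -0.312, -0.0], [0.0, 0.001, -1.0]] [-1.7 -0.1  6. ] 25.826888482813995 19.981143604964018
t0 [ 496.   97. 1086.]
s0 [ 230. -708. 1181.]
[[488.80094606 246.58336244   8.        ]]
[[536.3 253.5   8. ]]
[[585.77818118 260.70483079   8.        ]]
```

```bash
python3 -m jog '0.1 0 0 -0.2 0;0.1 0 0 -0.42 0;0.1 0.3 0.02 -0.42 -0.2;0.1 0.6 0.05 -0.42 -0.44;0.1 1 0.087 -0.42 -0.44;0.1 1 0.087 -0.42 -0.44;0.1 1 0.087 -0.42 -0.44;0.1 1 0.087 -0.42 -0.44;0.1 1 0.087 -0.42 -0.44;0.1 1 0.087 -0.42 -0.44'; python3 -c "
from h import *
shot('top','t3');crop('t3',180,160,290,270,'a',3.6);shot('side','s3');to([536.3,253.5,13],.1446);st()
a=cv2.imread('pics/a.png');b=cv2.resize(cv2.imread('pics/s3.png')[140:250,190:300],None,fx=3.6,fy=3.6,interpolation=2);cv2.imwrite('pics/m4.png',np.hstack([a,b]))"
```

```text
clock: 13.5
tool_pos: [533.1, 245.0, 109.5]
tool_rot: [0.655, 0.755, -0.0, -0.0]
ft_force: [-0.0, -0.9, -1.8]
finger_gap: 25.9
finger_force: 20.0
a scale 3.6
shift [0.031 0.016 0.387] turn -0.003 or 2.997 rows 1.6
13.6 [533.3 245.3 109.7] [[-0.141, 0.99, 0.0], [0.99, 0.141, 0.0], [-0.0, 0.0, -1.0]] [-0.7  0.1 -1.1] 25.62912038105664 19.979151003062725
```

View pics/m4.png

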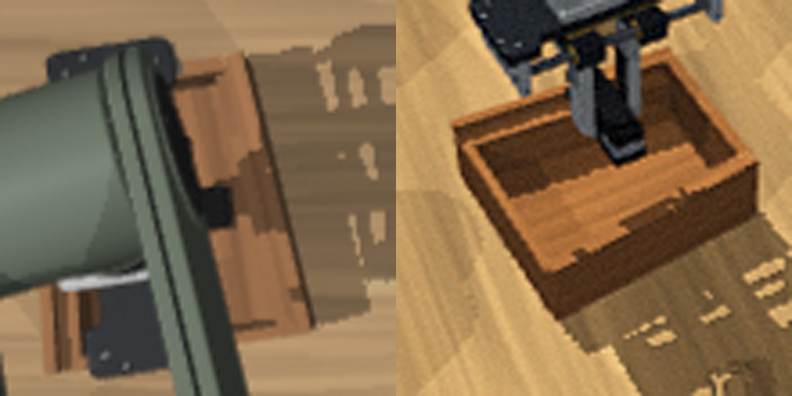

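The stapler hangs over the middle of the box, its end at about (625,150) in the side half. I'll lower it, release, and rise.

```bash
python3 -m jog '0.1 0.03 0.016 0.0 0;0.1 0.03 0.016 0.2 0;0.1 0.03 0.016 0.36 0;0.1 0.03 0.016 0.387 0;0.1 0.03 0.016 0.387 0;0.42 0.03 0.016 0.387 0;0.42 0.03 0.016 0.387 0;0.42 0.03 0.016 0.387 0;0.42 0.03 0.016 0.2 0;0.42 0.03 0.016 0 0;0.42 0.03 0.016 -0.1 0;0.42 0.03 0.016 -0.1 0'; python3 -c "
from h import *
to([687,-24,130],.18)"
```

```text
clock: 15.1
tool_pos: [538.5, 255.0, 137.6]
tool_rot: [0.655, 0.756, 0.003, 0.002]
ft_force: [0.8, 0.2, -0.7]
finger_gap: 39.3
finger_force: 0.0
shift [-1.189  0.429  0.032] turn -0.035 or 2.965 rows 5.1
```

```bash
python3 -m jog '0.6 -0.6 0.21 0 -0.035;0.6 -0.6 0.21 0 -0.035;0.6 -0.9 0.42 0 -0.035;0.6 -1 0.429 0 -0.035;0.6 -1 0.429 0 -0.035;0.6 -1 0.429 0 -0.035;0.6 -1 0.429 0 -0.035'; python3 - <<'E'
from h import *
shot('top','t4');shot('side','s4')
a=cv2.resize(cv2.imread('pics/t4.png')[85:295,280:400],None,fx=2.8,fy=2.8,interpolation=2);b=cv2.resize(cv2.imread('pics/s4.png')[190:330,200:400],None,fx=2.3,fy=2.3,interpolation=2)
o=np.zeros((590,800,3),np.uint8);o[:a.shape[0],:a.shape[1]]=a;o[:b.shape[0],338:338+b.shape[1]]=b;cv2.imwrite('pics/m5.png',o)
to([687,-24,4],.18)
E
```

```text
clock: 15.98
tool_pos: [676.6, 24.0, 133.3]
tool_rot: [0.64, 0.768, -0.0, -0.001]
ft_force: [0.1, 0.4, 0.4]
finger_gap: 56.9
finger_force: 0.0
shift [-0.198  0.005  0.52 ] turn 0.002 or -2.998 rows 2.2
```

View pics/m5.png

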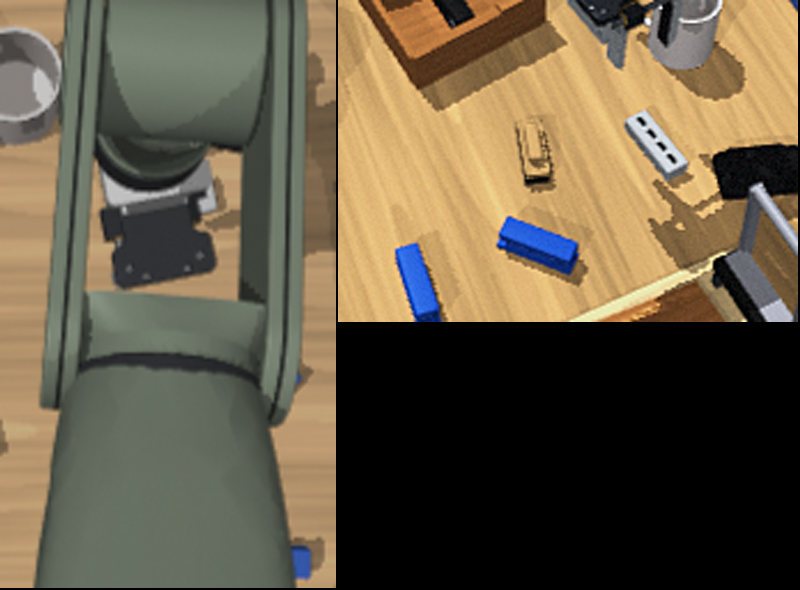

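The hub at (657,145) and the stamp at (535,150) have not moved. I'll go on to the hub.

```bash
python3 -m jog '0.6 -0.198 0.005 0 0;0.6 -0.198 0.005 0.1 0;0.6 -0.198 0.005 0.3 0;0.6 -0.198 0.005 0.5 0;0.6 -0.198 0.005 0.52 0;0.6 -0.198 0.005 0.52 0;0.1 -0.198 0.005 0.52 0;0.1 -0.198 0.005 0.52 0;0.1 -0.198 0.005 0.52 0;0.1 -0.198 0.005 0.52 0;0.1 -0.198 0.005 0.52 0' 20; python3 -m jog '0.1 0 0 0 0;0.1 0 0 -0.2 0;0.1 0 0 -0.5 0;0.1 0 0 -0.5 0;0.1 0 0 -0.5 0'; python3 -c "
from h import *
to([585.8,260.7,130],.1446)"
```

```text
clock: 17.45
tool_pos: [688.8, -26.5, 5.5]
tool_rot: [0.641, 0.768, 0.0, 0.0]
ft_force: [-0.7, 0.9, 5.1]
finger_gap: 29.7
finger_force: 20.0
clock: 18.08
tool_pos: [688.5, -26.5, 129.9]
tool_rot: [0.641, 0.768, 0.0, 0.001]
ft_force: [-0.0, -0.4, -1.2]
finger_gap: 29.9
finger_force: 20.0
shift [ 1.204e+00 -1.990e-01 -1.000e-03] turn 0.034 or -2.966 rows 4.9
```

```bash
python3 -m jog '0.1 0.25 -0.05 0 0;0.1 0.6 -0.1 0 0.034;0.1 1 -0.199 0 0.034;0.1 1 -0.199 0 0.034;0.1 1 -0.199 0 0.034;0.1 1 -0.199 0 0.034'; python3 -c "
from h import *
to([586.5,260.7,130],.1446)"; 
```

```text
clock: 18.82
tool_pos: [592.8, 210.5, 126.7]
tool_rot: [0.654, 0.757, -0.002, -0.001]
ft_force: [0.5, -1.4, -2.0]
finger_gap: 29.8
finger_force: 20.0
shift [ 0.202  0.004 -0.013] turn 0.001 or -2.999 rows 0.8
```

```bash
python3 -m jog '0.1 0.2 0.003 0 0;0.1 0.2 0.003 0 0;0.1 0.2 0.003 0.1 0;0.1 0.2 0.003 0.25 0;0.1 0.2 0.003 0.4 0;0.1 0.2 0.003 0.462 0;0.1 0.2 0.003 0.462 0'; python3 -c "
from h import *
st()"
```

```text
clock: 19.7
tool_pos: [588.1, 258.5, 12.9]
tool_rot: [0.655, 0.756, -0.001, -0.0]
ft_force: [0.8, -0.6, -0.9]
finger_gap: 30.0
finger_force: 20.0
19.7 [588.1 258.5  12.9] [[-0.142, 0.99, -0.002], [0.99, 0.142, -0.001], [-0.001, -0.002, -1.0]] [ 0.8 -0.6 -0.9] 30.033799910207676 19.977145493030548
```

```bash
python3 -m jog '0.42 0 0 0 0;0.42 0 0 0 0;0.42 0 0 0 0;0.42 0 0 -0.2 0;0.42 0 0 -0.4 0;0.6 0 0 -0.5 0;0.6 -0.3 -0.1 -0.5 0.1;0.6 -0.7 -0.25 -0.5 0.35;0.6 -0.95 -0.28 -0.5 0.35;0.6 -0.95 -0.28 -0.5 0.35;0.6 -0.95 -0.28 -0.5 0.35;0.6 -0.95 -0.28 -0.5 0.35'; python3 -c "
from h import *
to([552.6,17.4,4],-.224);shot('side','s5');import cv2
a=cv2.imread('pics/s0.png')[235:285,265:310];b=cv2.imread('pics/s5.png')
r=cv2.matchTemplate(b,a,5);print(cv2.minMaxLoc(r))"
```

```text
clock: 21.2
tool_pos: [553.1, 15.4, 139.3]
tool_rot: [0.781, 0.624, 0.0, 0.0]
ft_force: [-0.1, -0.5, -0.7]
finger_gap: 56.4
finger_force: 0.0
shift [ 0.007 -0.004  0.541] turn 0.001 or -2.999 rows 2.2
(-0.4345998167991638, 0.9726171493530273, (304, 97), (265, 235))
```

The template match puts the stamp unmoved at (265,235), score 0.97. Next I'll grip it.

```bash
python3 -m jog '0.6 0.007 -0.004 0.2 0;0.6 0.007 -0.004 0.4 0;0.6 0.007 -0.004 0.538 0;0.6 0.007 -0.004 0.538 0;0.1 0.007 -0.004 0.538 0;0.1 0.007 -0.004 0.538 0;0.1 0.007 -0.004 0.538 0;0.1 0.007 -0.004 0.538 0;0.1 0.007 -0.004 0.538 0' 20; python3 -m jog '0.1 0 0 0 0;0.1 0 0 -0.2 0;0.1 0 0 -0.5 0;0.1 0 0 -0.5 0;0.1 0 0 -0.5 0'; python3 -c "
from h import *
to([488.3,246.6,130],.1446)"
```

```text
clock: 22.38
tool_pos: [552.6, 17.3, 5.1]
tool_rot: [0.781, 0.624, 0.0, 0.0]
ft_force: [-0.4, 0.4, 3.4]
finger_gap: 28.0
finger_force: 20.0
clock: 23.0
tool_pos: [552.7, 17.0, 129.8]
tool_rot: [0.781, 0.624, 0.0, 0.001]
ft_force: [-0.0, -0.2, 0.1]
finger_gap: 28.0
finger_force: 20.0
shift [ 0.839 -0.454 -0.001] turn -0.351 or 2.649 rows 3.8
```

```bash
python3 -m jog '0.1 0.3 -0.15 0 0;0.1 0.6 -0.3 0 -0.2;0.1 0.839 -0.454 0 -0.351;0.1 0.839 -0.454 0 -0.351;0.1 0.839 -0.454 0 -0.351;0.1 0.839 -0.454 0 -0.351;0.1 0.839 -0.454 0 -0.351'; python3 -c "
from h import *
shot('side','s6');a=cv2.resize(cv2.imread('pics/s6.png')[140:260,190:320],None,fx=4.5,fy=4.5,interpolation=2);cv2.imwrite('pics/m6.png',a)
to([488.3,246.6,13],.1446)"
```

```text
clock: 23.88
tool_pos: [487.7, 245.2, 128.3]
tool_rot: [0.655, 0.756, -0.001, -0.0]
ft_force: [-0.5, -0.6, -0.4]
finger_gap: 27.9
finger_force: 20.0
shift [0.005 0.003 0.463] turn -0.002 or 2.998 rows 1.9
```

View pics/m6.png

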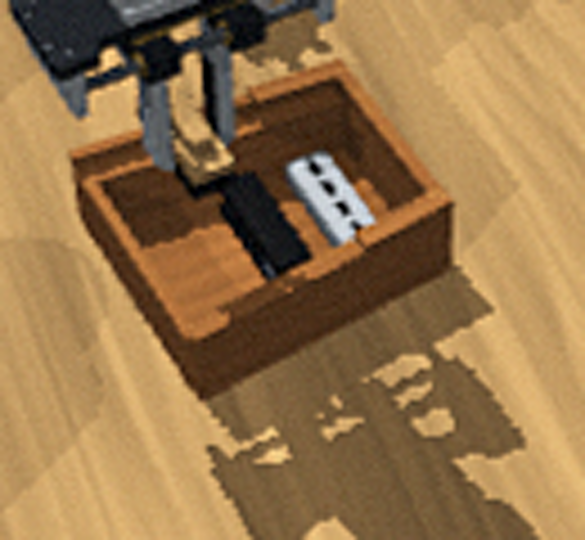

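The stapler (265,225) and the hub (330,200) lie flat in the box, with room for the stamp at the near end. I'll lower it.

```bash
python3 -m jog '0.1 0.005 0.003 0.15 0;0.1 0.005 0.003 0.3 0;0.1 0.005 0.003 0.42 0;0.1 0.005 0.003 0.462 0;0.1 0.005 0.003 0.462 0;0.1 0.005 0.003 0.462 0'; python3 -m jog '0.42 0 0 0 0;0.42 0 0 0 0;0.42 0 0 0 0;0.42 0 0 -0.2 0;0.42 0 0 -0.45 0;0.42 0 0 -0.6 0;0.42 0 0 -0.6 0;0.42 -0.5 -0.5 -0.6 0.2;0.42 -1 -0.5 -0.6 0.5;0.42 -1 -0.5 -0.6 0.5;0.42 -1 -0.5 -0.6 0.5;0.42 -1 -0.5 -0.6 0.75'; python3 - <<'E'
from h import *
shot('top','t7');shot('side','s7');st()
a=cv2.resize(cv2.imread('pics/t7.png')[165:270,184:280],None,fx=4,fy=4,interpolation=2);b=cv2.resize(cv2.imread('pics/t7.png')[135:265,398:495],None,fx=4,fy=4,interpolation=2)
o=np.zeros((600,800,3),np.uint8);o[:a.shape[0],:a.shape[1]]=a;o[:b.shape[0],400:400+b.shape[1]]=b
c=cv2.resize(cv2.imread('pics/s7.png')[295:415,270:420],None,fx=1.3,fy=1.3,interpolation=2)
o[430:430+c.shape[0],0:c.shape[1]]=c
cv2.imwrite('pics/m7.png',o)
E
```

```text
clock: 24.68
tool_pos: [490.0, 248.3, 15.4]
tool_rot: [0.654, 0.756, 0.001, 0.001]
ft_force: [0.2, 0.1, -0.1]
finger_gap: 27.7
finger_force: 20.0
clock: 26.18
tool_pos: [398.6, -19.1, 161.9]
tool_rot: [0.878, 0.478, -0.001, -0.001]
ft_force: [0.3, 0.4, 1.3]
finger_gap: 39.7
finger_force: 0.0
26.275 [399.  -19.4 162.1] [[0.541, 0.841, -0.003], [0.841, -0.541, 0.0], [-0.002, -0.003, -1.0]] [ 0.8 -0.1 -1. ] 39.17801200985541 0.0
```

View pics/m7.png

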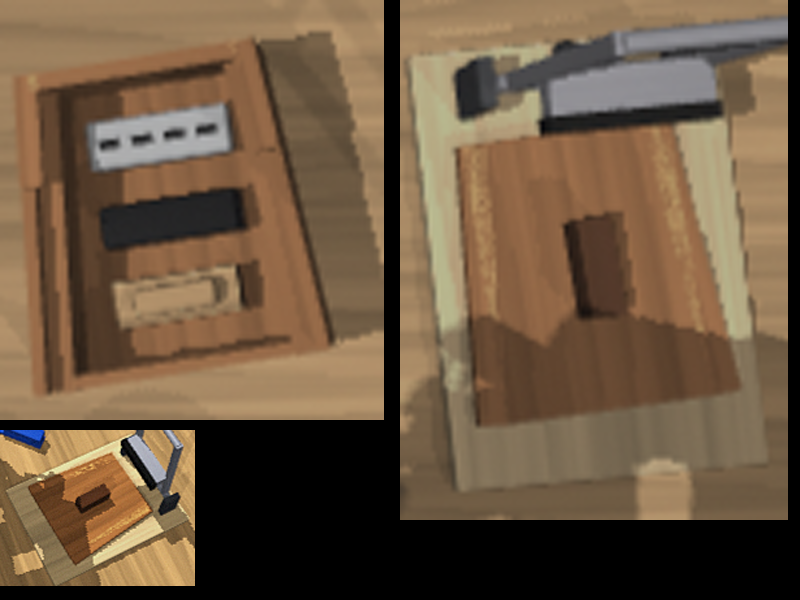

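All three things lie flat inside the box: hub (160,135), stapler (172,218), stamp (178,295). The lid is clear of the raised arm, with corners at (459,148), (672,126), (741,388) and (477,425). I'll refit the box and the lid.

```bash
python3 - <<'E'
from fit import *
T2=lambda a,b:(184+(a+.5)/4-.5,165+(b+.5)/4-.5); S2=lambda a,b:(204+(a-400)/4.3,150+b/4.3)
T3=lambda a,b:(398+(a-400+.5)/4-.5,135+(b+.5)/4-.5)
S6=lambda a,b:(190+(a+.5)/4.5-.5,140+(b+.5)/4.5-.5)
M=lambda p:boxm(p[3])+[[30,63.5,67],[30,-63.5,67]]
t=[('t7',0,T2(40,394)),('t7',1,T2(331,344)),('t7',2,T2(17,77)),('t7',3,T2(258,38)),('t7',4,T2(38,186)),('t7',5,T2(262,152))]
s=[('s0',0,S2(411,107)),('s0',1,S2(528,287)),('s0',2,S2(668,18)),('s0',3,S2(769,154)),('s6',0,S6(75,155)),('s6',1,S6(203,368)),('s6',2,S6(340,63)),('s6',3,S6(453,205))]
fit('box all',M,t+s,[537,253,.15,6]); fit('box top',M,t,[537,253,.15,6]);fit('box side',M,s,[537,253,.15,6])
L=[[-86,80,20],[-86,-80,20],[86,65,20],[86,-65,20],[30,-11,46],[-30,-11,46]]
l=fit('lid',lambda p:L,[('t7',i,T3(*u)) for i,u in enumerate([(477,425),(741,388),(459,148),(672,126),(622,213),(632,314)])],[573,-275,.13])
S8=lambda a,b:(270+a/1.3,295+(b-430)/1.3)
fit('lid z side',lambda p:[[q[0],q[1],p[3]] for q in L[:4]],[('t7',i,T3(*u)) for i,u in enumerate([(477,425),(741,388),(459,148),(672,126)])]+[('s7',i,S8(*u)) for i,u in enumerate([(29,486),(78,564),(113,452),(153,508)])],[573,-275,.13,20])
to([l[0],l[1],160],l[2]+np.pi/2)
E
```

```text
t0 [ 496.   97. 1086.]
s0 [ 230. -708. 1181.]
box all [5.364077e+02 2.535492e+02 1.532000e-01 7.595200e+00] res [0.6 1.7 0.7 0.6 2.9 1.  1.6 0.6 1.  1.  1.3 5.3 0.4 0.3]
box top [5.357387e+02 2.556207e+02 1.488000e-01 7.194000e+00] res [0.7 1.3 0.3 0.8 2.1 0.6]
box side [5.369901e+02 2.502454e+02 1.541000e-01 7.357300e+00] res [1.1 0.2 0.3 1.4 0.8 4.5 0.8 0.9]
lid [ 5.721774e+02 -2.758194e+02  1.179000e-01] res [0.6 1.3 0.9 2.4 1.9 0.4]
lid z side [ 5.747387e+02 -2.758237e+02  1.285000e-01  1.838540e+01] res [0.6 0.4 1.5 3.5 0.9 2.1 0.9 1.5]
shift [-0.488  1.138  0.006] turn 0.841 or -2.159 rows 5.0
```

```bash
python3 -m jog '0.6 -0.1 0.2 0 0.16;0.6 -0.2 0.4 0 0.32;0.6 -0.3 0.6 0 0.48;0.6 -0.4 0.8 0 0.64;0.6 -0.488 0.95 0 0.832;0.6 -0.488 0.95 0 0.832;0.6 -0.488 0.95 0 0.832;0.6 -0.488 0.95 0 0.832'; python3 -c "
from h import *
to([573.5,-275.8,60],.128+np.pi/2)"
```

```text
clock: 27.28
tool_pos: [535.5, -245.6, 163.3]
tool_rot: [0.998, 0.068, -0.001, -0.001]
ft_force: [0.3, -0.5, -0.6]
finger_gap: 56.4
finger_force: 0.0
shift [0.135 0.141 0.413] turn 0.008 or -2.992 rows 1.8
```

```bash
python3 -m jog '0.6 0.135 0.141 0 0.008;0.6 0.135 0.141 0.2 0.008;0.6 0.135 0.141 0.4 0.008;0.6 0.135 0.141 0.53 0.008;0.6 0.135 0.141 0.563 0.008;0.6 0.135 0.141 0.563 0.008;0 0.135 0.141 0.563 0.008;0 0.135 0.141 0.563 0.008;0 0.135 0.141 0.563 0.008;0 0.135 0.141 0.563 0.008;0 0.135 0.141 0.563 0.008;0 0.135 0.141 0.563 0.008' 40;python3 -c "
from h import *
st();print(sense()['joint_positions'])"
```

```text
clock: 28.78
tool_pos: [574.4, -277.9, 23.8]
tool_rot: [0.998, 0.063, 0.0, -0.0]
ft_force: [0.3, 2.4, 4.9]
finger_gap: 21.6
finger_force: 40.0
28.775 [ 574.4 -277.9   23.8] [[0.992, 0.125, 0.0], [0.125, -0.992, 0.0], [0.0, -0.0, -1.0]] [0.3 2.4 4.9] 21.569669391757415 40.0015515089035
[-5.86385140e-01  5.28164612e-01  1.51245167e+00  5.04097838e-04
  1.10077852e+00  8.58917501e-01]
```

```bash
python3 -m jog '0 0 0 -0.03 0;0 0 0 -0.07 0;0 -0.05 0 -0.08 0;0 -0.15 0 -0.08 0;0 -0.3 0 -0.08 0;0 -0.4 0 -0.2 0;0 -0.4 0 -0.36 0;0 -0.4 -0.1 -0.42 0;0 -0.4 -0.25 -0.42 0;0 -0.4 -0.4 -0.42 0;0 -0.4 -0.5 -0.42 0;0 -0.4 -0.5 -0.42 0' 40;python3 -c "
from h import *
st();to([474.9,244.2,120],.15+np.pi/2)"
```

```text
clock: 30.28
tool_pos: [458.0, -165.2, 127.9]
tool_rot: [0.998, 0.064, -0.001, -0.0]
ft_force: [-0.0, -0.5, -3.0]
finger_gap: 21.9
finger_force: 40.0
30.275 [ 458.  -165.2  127.9] [[0.992, 0.127, -0.001], [0.127, -0.992, 0.0], [-0.001, -0.0, -1.0]] [-0.  -0.5 -3. ] 21.867381087320943 39.999545216560364
shift [ 0.275 -1.616  0.032] turn -0.022 or 2.978 rows 6.6
```

```bash
python3 -m jog '0 0.02 -0.1 0 0;0 0.05 -0.25 0 0;0 0.08 -0.4 0 0;0 0.1 -0.55 0 0;0 0.12 -0.7 0 0;0 0.14 -0.8 0 0;0 0.14 -0.8 0 0' >/dev/null; python3 -m jog '0 0.02 -0.1 0 0;0 0.05 -0.25 0 0;0 0.08 -0.4 0 0;0 0.1 -0.55 0 -0.022;0 0.12 -0.7 0 -0.022;0 0.135 -0.816 0 -0.022;0 0.135 -0.816 0 -0.022;0 0.135 -0.816 0 -0.022' ;python3 -c "
from h import *
st();to([474.9,244.2,85],.15+np.pi/2)"
```

```text
clock: 32.15
tool_pos: [477.5, 241.2, 128.0]
tool_rot: [0.997, 0.074, -0.0, 0.001]
ft_force: [-1.1, -0.1, -1.6]
finger_gap: 21.8
finger_force: 40.0
32.15 [477.5 241.2 128. ] [[0.989, 0.147, -0.0], [0.147, -0.989, -0.001], [-0.0, 0.001, -1.0]] [-1.1 -0.1 -1.6] 21.798064979598156 39.99936103820801
shift [-0.008 -0.014  0.172] turn -0.003 or 2.997 rows 0.7
```

```bash
python3 -m jog '0 -0.008 -0.014 0.05 0;0 -0.008 -0.014 0.12 0;0 -0.008 -0.014 0.172 0;0 -0.008 -0.014 0.184 0;0 -0.008 -0.014 0.184 0;0 -0.008 -0.014 0.184 0' >/dev/null; python3 - <<'E'
from mos import *
st(); shot('top','t8');shot('side','s8')
s=sense();p=s['tool_pos'];M=R.from_quat(s['tool_rot']).as_matrix();h=np.arctan2(M[1,0],M[0,0]);print(h)
l=[p[0],p[1],h];zb=p[2]-11.8
W=[(place(l,[[-86,80,zb+8],[-86,-80,zb+8],[86,65,zb+8],[86,-65,zb+8]]),Q),(place([536.2,253.5,.15],[[-92,80.2,62],[-92,-80.2,62],[96,63.8,62],[96,-63.8,62]]),Q)]
m=np.hstack([draw('t8',W,Q,176,165,286,295,4,440,520),draw('s8',W,Q,200,148,296,250,3.75,360,520)]);cv2.imwrite('pics/m8.png',m)
E
```

```text
t0 [ 496.   97. 1086.]
s0 [ 230. -708. 1181.]
32.9 [475.2 246.2  82.8] [[0.989, 0.148, 0.001], [0.148, -0.989, 0.0], [0.001, -0.0, -1.0]] [-0.6 -0.8 -2.5] 21.61332822141901 39.99937891960144
0.14849391311163174
```

View pics/m8.png

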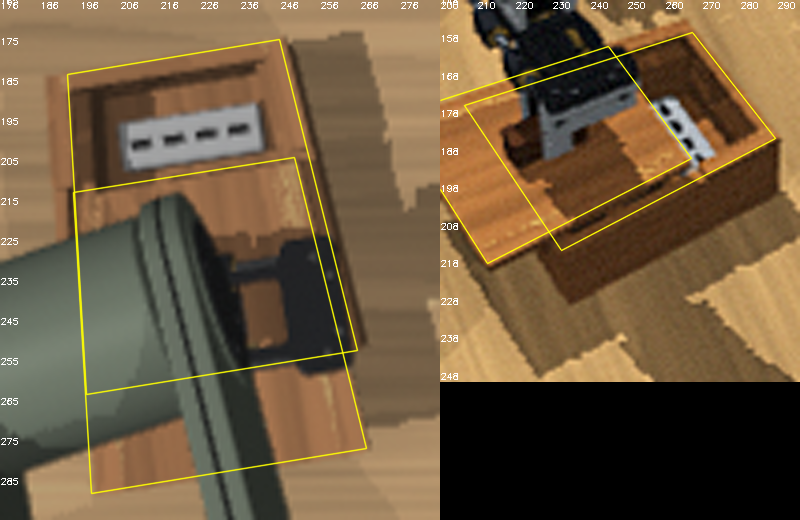

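The lid overlay matches the lid (near edge (92,492)-(366,448), narrow end (75,192)-(295,157)), and the narrow end is short of the lips. In this top view the box sits about 2 mm further to +y, which is where the lid already is, so I can lower it.

```bash
python3 -m jog '0 0 0 0.03 0;0 0 0 0.05 0;0 0 0 0.065 0;0 0 0 0.075 0;0 0 0 0.075 0'; python3 -m jog '0 0 0 0.004 0;0 0 0 0.008 0;0 0 0 0.012 0;0 0 0 0.012 0'
```

```text
clock: 33.62
tool_pos: [474.3, 245.9, 63.1]
tool_rot: [0.997, 0.074, -0.0, 0.0]
ft_force: [0.3, -0.2, -1.2]
finger_gap: 21.5
finger_force: 40.0
clock: 34.12
tool_pos: [474.8, 246.1, 61.7]
tool_rot: [0.997, 0.074, 0.0, 0.0]
ft_force: [-2.0, -1.6, 5.5]
finger_gap: 22.0
finger_force: 40.0
```

```bash
python3 -m jog '0 0.02 0 -0.004 0;0 0.04 0 -0.004 0;0 0.06 0 -0.004 0;0 0.08 0 -0.004 0;0 0.1 0 -0.004 0;0 0.12 0 -0.004 0;0 0.12 0 -0.004 0' 15
```

```text
clock: 35.0
tool_pos: [503.1, 252.1, 61.7]
tool_rot: [0.997, 0.074, -0.001, -0.001]
ft_force: [-6.7, 4.1, 5.9]
finger_gap: 22.0
finger_force: 15.0
```

```bash
python3 -m jog '0 0 -0.008 -0.004 0;0 0.02 -0.008 -0.006 0;0 0.04 -0.008 -0.006 0;0 0.06 -0.008 -0.006 0;0 0.06 -0.008 -0.006 0' 15; python3 -c "
from h import *
st()"
```

```text
clock: 35.62
tool_pos: [518.4, 255.7, 62.3]
tool_rot: [0.997, 0.074, -0.001, -0.001]
ft_force: [-1.8, 4.3, -3.0]
finger_gap: 22.0
finger_force: 15.0
35.625 [518.4 255.7  62.3] [[0.989, 0.147, -0.002], [0.147, -0.989, 0.002], [-0.001, -0.002, -1.0]] [-1.8  4.3 -3. ] 21.983381289730453 15.000434964895248
```

```bash
python3 -m jog '0.5 0 0 0 0;0.5 0 0 0 0;0.5 0 0 -0.01 0;0.5 0 0 -0.1 0;0 0 0 -0.2 0;0 -0.12 0 -0.2 0;0 -0.24 0 -0.2 0;0 -0.24 0 -0.2 0;0 -0.24 0 -0.2 0;0 -0.24 0 -0.1 0;0 -0.24 0 -0.02 0;0 -0.24 0 0 0'; python3 -m jog '0 0 0 0 0'
```

```text
clock: 37.12
tool_pos: [459.6, 245.5, 61.7]
tool_rot: [0.997, 0.074, -0.001, 0.0]
ft_force: [0.0, 0.1, -0.2]
finger_gap: 0.6
finger_force: 0.0
clock: 37.25
tool_pos: [460.2, 245.8, 63.0]
tool_rot: [0.997, 0.074, 0.0, -0.0]
ft_force: [0.1, -0.3, 0.1]
finger_gap: 0.6
finger_force: 0.0
```

```bash
python3 -m jog '0 0.03 0 0 0;0 0.06 0 0 0;0 0.08 0 0 0;0 0.09 0 0 0;0 0.1 0 0 0;0 0.1 0 0 0'; python3 -m jog '0 0.01 0 0 0;0 0.02 0 0 0;0 0.03 0 0 0;0 0.03 0 0 0'
```

```text
clock: 38.0
tool_pos: [484.2, 249.6, 62.8]
tool_rot: [0.997, 0.074, 0.0, -0.0]
ft_force: [-1.2, 0.0, -0.2]
finger_gap: 0.2
finger_force: 0.4
clock: 38.5
tool_pos: [492.2, 250.5, 63.0]
tool_rot: [0.997, 0.074, 0.0, 0.0]
ft_force: [-1.1, -0.3, 0.1]
finger_gap: 0.8
finger_force: 0.2
```

```bash
python3 -m jog '0 0.01 0 0 0;0 0.015 0 0 0;0 0.02 0 0 0;0 0.02 0 0 0'; python3 -m jog '0 0.005 0 0 0;0 0.01 0 0 0;0 0.015 0 0 0;0 0.015 0 0 0'
```

```text
clock: 39.0
tool_pos: [493.1, 250.6, 62.6]
tool_rot: [0.997, 0.074, -0.004, 0.001]
ft_force: [-8.8, -1.2, 7.5]
finger_gap: 0.5
finger_force: 4.7
clock: 39.5
tool_pos: [493.0, 250.6, 62.1]
tool_rot: [0.997, 0.074, -0.008, 0.001]
ft_force: [-17.1, -2.8, 12.8]
finger_gap: 0.3
finger_force: 8.6
```

It stopped dead at x = 493, where 494 was expected, with the force rising to 17 N. One small extra push, then I'll back off, rise and check.

```bash
python3 -m jog '0 0.005 0 -0.004 0;0 0.012 0 -0.006 0;0 0.012 0 -0.006 0'; python3 -m jog '0 -0.04 0 0 0;0 -0.1 0 0 0;0 -0.1 0 -0.1 0;0 -0.1 0 -0.3 0;0 -0.2 0.1 -0.6 0;0 -0.2 0.3 -0.7 0;0 -0.2 0.6 -0.7 0;0 -0.2 0.9 -0.7 0;0 -0.2 1 -0.7 0;0 -0.2 1 -0.7 0;0 -0.2 1 -0.7 0'; python3 - <<'E'
from mos import *
shot('top','t9');shot('side','s9');st()
b=[536.0,255,.15];l=place(b,[[-4,0,50]])[0];l=[l[0],l[1],.15]
W=[(place(l,[[-86,80,58],[-86,-80,58],[86,65,58],[86,-65,58]]),Q)]
m=np.hstack([draw('t9',W,Q,180,165,280,275,4,400,500),draw('s9',W,Q,200,148,300,240,4,400,500)]);cv2.imwrite('pics/m9.png',m)
E
```

```text
clock: 39.88
tool_pos: [493.0, 250.6, 62.2]
tool_rot: [0.997, 0.074, -0.011, 0.002]
ft_force: [-20.9, -2.5, 11.4]
finger_gap: 0.6
finger_force: 10.5
clock: 41.25
tool_pos: [490.7, -2.2, 239.7]
tool_rot: [0.997, 0.074, 0.001, -0.0]
ft_force: [-0.1, -0.3, 0.1]
finger_gap: 0.3
finger_force: 0.0
t0 [ 496.   97. 1086.]
s0 [ 230. -708. 1181.]
41.35 [490.5  -1.1 239.5] [[0.989, 0.15, 0.0], [0.15, -0.989, 0.0], [0.0, -0.0, -1.0]] [ 0.5 -0.  -0.5] 0.6155376367556635 0.0
```

View pics/m9.png

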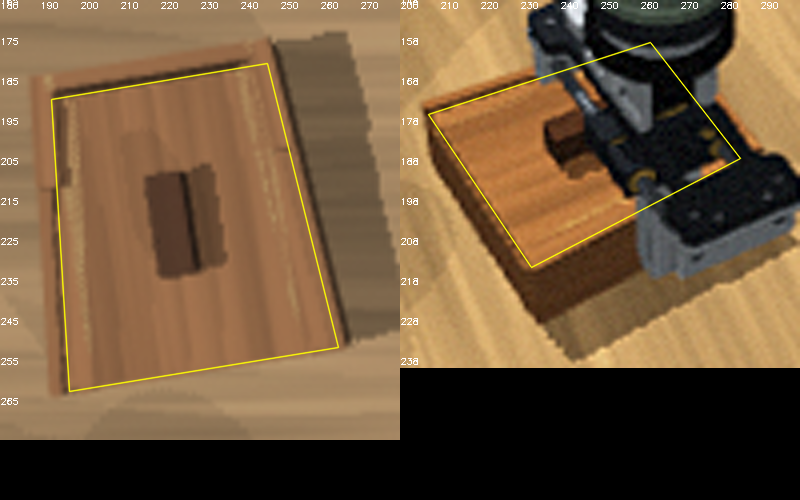

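The lid sits straight in its way under the lips: corners (52,98), (268,63), (338,347) and (69,391) agree with the home outline. Next I'll shut the empty clamp, pushing the bar from behind with closed fingers.

```bash
python3 -c "
from h import *
to([705.4,-271.5,262],.0714+np.pi/2)"; python3 -m jog '0 0.1 0.15 -0.09 0;0 0.2 0.3 -0.09 0;0 0.3 0.45 -0.09 0;0 0.4 0.6 -0.09 0;0 0.5 0.8 -0.09 0;0 0.6 0.9 -0.09 0;0 0.6 0.9 -0.09 0;0 0.6 0.9 -0.09 0'; python3 -c "
from h import *
to([705.4,-271.5,262],.0714+np.pi/2)"
```

```text
shift [ 0.688  1.198 -0.09 ] turn 0.075 or -2.925 rows 5.5
clock: 42.35
tool_pos: [672.2, -200.6, 261.6]
tool_rot: [0.997, 0.075, -0.001, -0.0]
ft_force: [0.7, 0.8, -0.3]
finger_gap: 0.3
finger_force: 0.0
shift [ 0.089  0.3   -0.002] turn 0.076 or -2.924 rows 1.3
```

```bash
python3 -m jog '0 0.09 0.1 0 0.075;0 0.09 0.3 0 0.075;0 0.09 0.3 0 0.075;0 0.09 0.3 0 0.075'; python3 -m jog '0 0 0 0.1 0;0 0 0 0.2 0;0 0 0 0.32 0;0 0 0 0.32 0'
```

```text
clock: 42.85
tool_pos: [705.3, -271.9, 262.5]
tool_rot: [0.999, 0.035, 0.0, -0.0]
ft_force: [0.2, 0.7, -0.6]
finger_gap: 0.3
finger_force: 0.0
clock: 43.35
tool_pos: [703.6, -270.4, 178.8]
tool_rot: [0.999, 0.036, -0.003, -0.002]
ft_force: [0.8, 0.2, 0.5]
finger_gap: 0.5
finger_force: 0.0
```

```bash
python3 -m jog '0 -0.04 0 0 0;0 -0.08 0 0 0;0 -0.12 0 0 0;0 -0.16 0 0 0;0 -0.2 0 0 0;0 -0.24 0 0 0;0 -0.28 0 0 0;0 -0.32 0 0 0;0 -0.36 0 0 0;0 -0.38 0 0 0;0 -0.4 0 0 0'; python3 -m jog '0 -0.03 0 0 0;0 -0.06 0 0 0;0 -0.09 0 0 0;0 -0.12 0 0 0;0 -0.12 0 0 0'; python3 -m jog '0 0 0 -0.1 0;0 0 0 -0.3 0;0 -0.3 0 -0.3 0;0 -0.6 0 -0.3 0;0 -0.9 0 -0.3 0;0 -0.9 0 -0.3 0;0 -0.9 0 -0.3 0;0 -0.9 0 -0.3 0'; python3 - <<'E'
from h import *
a,b=shot('top','t10')['frame'],shot('side','s10')['frame']
for n,o in(('s10','s0'),('t10','t0')):
    # bar ends at joint 0: rail fit check by image difference at predicted bar
    from fit import place
    for z,x in((48,-57),(70.7,-55.5)):
        u=proj(n,place([568.7,-281.3,.0714],[[x,y,z] for y in(-30,-15,0,15,30)])).round().astype(int)
        im=cv2.cvtColor(cv2.imread(f'pics/{n}.png'),cv2.COLOR_BGR2HSV); print(n,z,u.tolist(),im[u[:,1],u[:,0],1].tolist())
E
```

```text
clock: 44.72
tool_pos: [605.3, -280.7, 182.1]
tool_rot: [0.999, 0.035, -0.0, 0.0]
ft_force: [0.1, -0.2, 0.2]
finger_gap: 0.2
finger_force: 0.0
clock: 45.35
tool_pos: [575.4, -282.7, 182.0]
tool_rot: [0.999, 0.035, -0.0, -0.0]
ft_force: [-0.1, -0.2, 0.3]
finger_gap: 0.3
finger_force: 0.0
clock: 46.35
tool_pos: [352.2, -298.6, 257.4]
tool_rot: [0.999, 0.035, 0.001, 0.0]
ft_force: [0.7, 0.2, 1.3]
finger_gap: 0.4
finger_force: 0.0
t0 [ 496.   97. 1086.]
s0 [ 230. -708. 1181.]
s10 48 [[325, 369], [322, 363], [319, 357], [316, 352], [312, 346]] [22, 22, 21, 23, 27]
s10 70.7 [[327, 365], [323, 359], [320, 353], [317, 347], [314, 341]] [103, 52, 72, 97, 81]
t10 48 [[467, 226], [460, 226], [454, 227], [448, 227], [441, 228]] [9, 9, 9, 9, 7]
t10 70.7 [[471, 225], [464, 225], [458, 226], [451, 226], [444, 227]] [10, 8, 10, 10, 10]
```

The bar's grey sits exactly at the joint = 0 prediction in both views (saturation about 22 and 9), so the arm is fully down. A last numeric check of the bystanders and the lid, then I'll hand in.

```bash
python3 - <<'E'
from h import *
I=lambda n:cv2.imread(f'pics/{n}.png')
for n,a,b,(x0,y0,x1,y1) in(('mug','s0','s10',(322,172,372,225)),('mouse','s0','s10',(358,245,410,282)),('plant','t0','t10',(105,175,145,215)),('lid','t9','t10',(205,195,250,245))):
    r=cv2.minMaxLoc(cv2.matchTemplate(I(b),I(a)[y0:y1,x0:x1],5)); print(n,r[1],r[3],(x0,y0))
print(sign_off())
E
```

```text
mug 0.9605444073677063 (322, 172) (322, 172)
mouse 0.9943730235099792 (358, 245) (358, 245)
plant 0.9908337593078613 (105, 175) (105, 175)
lid 0.9941914677619934 (205, 195) (205, 195)
the job is handed in; nothing more can be done
None
```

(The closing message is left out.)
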